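Snap the two spring clips over the filter cell's pins

ROBOT

A 6-joint arm with a two-finger parallel gripper is mounted at the origin on a cart in front of the work surface, level with it; the furniture and walls round the work are solid. World frame = base frame: x ahead of the robot, y to its left, z up, the work surface at z = 0. Lengths are in mm, angles in degrees, forces in N, time in s.
With the tool pointing down it reaches from about 350 to 850 mm from the base axis. Payload 8.1 kg.
Tool frame: the origin (TCP) lies between the finger pads; the fingertips stand 17 mm ahead of it and the grasp point (between the pads) lies 2 mm behind it; z points along the fingers, y is the line along which they close (so a half turn about z gives the same grasp; the last joint's range is limited). The gripper opens to 85 mm and grips with 20 to 120 N. Pads are 22 mm wide; open, the fingers measure 114 mm over their backs; the gripper's body (76 mm by 85 mm) begins 54 mm behind the grasp point. The pads swing forward as they close: fully open they stand 13 mm farther back than shut.
Start: joints at [71.826, 7.471, 85.268, -0, 87.261, -4.893], TCP at [137.815, 583.963, 248.292] pointing down, gripper open.
Joint ranges: [-169.43, 169.43], [-51.17, 129.36], [1.28, 143.12], [-76.62, 256.62], [0, 156.53], [-152.29, 152.29]. Speed limits (degrees/s): [136.94, 136.94, 159.86, 180, 180, 180].

INTERFACE

Orientations are given as [roll, pitch, yaw] about the fixed x, y, z axes, in that order (R = Rz(yaw) Ry(pitch) Rx(roll)).
In Python, from bench import sense, snapshot, hand_in, trace, place_of gives the robot as it stands.
- The arm moves only by the shell command python3 -m handwheel 'ROWS' [FORCE]. ROWS is JSON, a list of rows, each a list of 7 numbers: the opening, from -1 (shut) to 1 (fully open), then the shift along the tool's x, y, z in cm, then the turn, a rotation vector about the tool's x, y, z in rad. A call has 1 to 12 rows; each row shifts and turns the commanded pose from where the row before left it, along the tool's axes as they then stand; what a row does not reach is not made up. A row lasts 1/12 s, in which the tool goes at most 41.7 mm and 7.16 degrees, less where a joint would pass 70% of its speed; a pose out of reach is approached as far as the arm can. A call with a gripper value outside its range is refused whole. The fingers move at their own pace and stop on an object; FORCE is the grip in N (left out, the last holds). Time passes only in rows, so rows that do not move let the fingers close. It gives the time, the measured TCP pose, the force, the opening and the grip force at its end, in the units of the state.
- sense(): the state, without advancing time (a new reading comes with each control period).
- snapshot(name): name is "scene" or "top"; returns a dict with "image" (480x640x3 uint8, red, green, blue), "intrinsics" (3x3 intrinsics, pixels), "R" (3x3) and "t" (3): a world point X has camera coordinates R X + t. Camera axes: x right, y down, z forward; pixel columns grow to the right and rows downward; lengths in mm; the calibration is good to about 2 mm. A picture is of the moment at which its call begins. There is no depth.
- hand_in(): hands the job in; it is judged then, once.
Trained networks look in a picture, given as the dict that the camera call returned (one of the last four; its "shot" number tells which), for a name from the list of things; names that differ only in an ending like _2 or _b are one class to them, and where a whole thing is asked for, a point or a joint stands for the part that bears it (a point fixed in the world has none). Each returns a list of dicts, best first, with "conf" (0 to 1); they miss things now and then, are a little off and sometimes report something else, mostly with a low value. They report only what shows in the picture. A call takes as long as a camera call.
- trace(picture, query): "pixels" (480x640 bool, what is visible of it).
- place_of(picture, query): "location" ([x, y, z] in mm, in world coordinates, good to about 4 mm: a listed point, or the origin of a listed thing).
The state is a dict: "time": time; "joint_pos": joint angles; "qd": joint speeds; "joint_efforts": joint torques, N m; "tool_pos": TCP position; "tcp_rot": TCP orientation; "ft_force": force on the tool from outside, world axes, zero at the start; "wrist_torque": the same for the moment, N m; "finger_gap": finger opening in mm; "grip_force": force on a finger pad.
Only numpy, scipy, OpenCV 4.12 (cv2) and the standard library are available. Lean on these libraries where they do the work, as an engineer would, in place of code of your own. Each camera call takes 0.05 s, during which the arm holds its last target. There are 200 camera calls.

TASK

The lid of the filter cell is held by two upright pins, but the spring clip of each pin has only been started in the pin's cross hole. Push both clips straight on until their bows snap over the pins and they sit fully home, and leave the other things where they are.

Things in the scene. Friction and masses are not known exactly. Their poses are not given: they have to be found in the camera images.
- cell: Flat filter cell fixed to the worktop, 150 (x) x 200 (y) x 45 mm: aluminium body, dark steel lid whose flat top is 45 mm above the worktop. Origin at the centre of its underside; x points away from the robot, z up. Two upright steel pins stand side by side on the lid at x = +20, y = +62 and -62 mm, a brass inlet (26 mm wide, 22 mm high) at x = +45, y = 0. It does not move.
- pin_left (a point): Point on the axis of the left pin (cell y = +62 mm; left is +y), 2.5 mm above the lid, in the middle of its cross hole; axes parallel to the cell's. The pin is 20 mm in diameter, rises 21 mm above the lid and has a cross hole along the cell's x, 7.5 mm wide, from the lid's surface to 7 mm above it.
- clip_left: R-shaped spring clip of 5 mm steel wire, 47 g, loose on the lid at the left pin. Origin on its underside, where the pin's axis passes when home. x runs along the straight leg to its tip, the bow is at +y, z up. Spans x = -34 (back of coil) to +48.5 (tip), y = -2.5 to +21.5 mm. At the start the leg is in the hole, along the cell's x, the origin 30 to 46 mm short of the pin on the cell's -x side.
- seat_left (a point): Point of the left clip that lies on the pin's axis when the clip is home (clip origin, at wire height 2.5 mm). Home is where the bow's hollow holds it; some 2 to 3 mm further along +x the coil meets the pin and stops it.
- coil_left (a point): Centre of the left clip's round coil, at clip x = -22, y = +9.5 mm, half-way up. The coil is a two-turn ring, 24 mm outside diameter, 14 mm inside, 10 mm high, resting on the lid: the place to push. It lies 22 mm behind the pin's axis when home.
- tip_left (a point): Tip of the left clip's straight leg (clip x = +48.5 mm, y = 0, 2.5 mm above the clip's underside).
- bow_left (a joint): Spring opening of the left clip's bow about its coil, rad: 0 relaxed, about 0.13 while the bow's throat rides over the pin (throat 12 mm ahead of the seat), 0 again once it has snapped home. Pushing it over takes roughly 5 to 12 N along the leg.
- pin_right (a point): Point on the axis of the right pin (cell y = -62 mm; left is +y), 2.5 mm above the lid, in the middle of its cross hole; axes parallel to the cell's. The pin is 20 mm in diameter, rises 21 mm above the lid and has a cross hole along the cell's x, 7.5 mm wide, from the lid's surface to 7 mm above it.
- clip_right: R-shaped spring clip of 5 mm steel wire, 47 g, loose on the lid at the right pin. Origin on its underside, where the pin's axis passes when home. x runs along the straight leg to its tip, the bow is at +y, z up. Spans x = -34 (back of coil) to +48.5 (tip), y = -2.5 to +21.5 mm. At the start the leg is in the hole, along the cell's x, the origin 30 to 46 mm short of the pin on the cell's -x side.
- seat_right (a point): Point of the right clip that lies on the pin's axis when the clip is home (clip origin, at wire height 2.5 mm). Home is where the bow's hollow holds it; some 2 to 3 mm further along +x the coil meets the pin and stops it.
- coil_right (a point): Centre of the right clip's round coil, at clip x = -22, y = +9.5 mm, half-way up. The coil is a two-turn ring, 24 mm outside diameter, 14 mm inside, 10 mm high, resting on the lid: the place to push. It lies 22 mm behind the pin's axis when home.
- tip_right (a point): Tip of the right clip's straight leg (clip x = +48.5 mm, y = 0, 2.5 mm above the clip's underside).
- bow_right (a joint): Spring opening of the right clip's bow about its coil, rad: 0 relaxed, about 0.13 while the bow's throat rides over the pin (throat 12 mm ahead of the seat), 0 again once it has snapped home. Pushing it over takes roughly 5 to 12 N along the leg.
- dropper_bottle: Bystander: amber dropper bottle, 42 mm wide, 110 mm high; origin at the centre of its foot.
- rubber_stopper: Bystander: red rubber stopper, 36 mm wide, 30 mm high; origin at the centre of its underside.
- timer: Bystander: small standing timer 48 x 64 x 59 mm; origin at the centre of its underside.

How it is judged:
By the outcome, as a careful person would: the job done as asked, in the order asked, and still so for the second after the job is handed in, with the robot touching nothing.
It also fails if it takes over 42 s, if anything falls off the work surface, if the arm or the gripper's body presses on something with over 40 N, if the wrist force passes 120 N, or if a joint passes its speed limit or range.

## Working session

There is one attempt and no reset: what is moved stays moved. The work goes in short steps, Python scripts to look and compute and a shell command to move; the robot and the scene stay as the last step left them, time stands still between calls to the robot, and variables do not carry over. Pictures are saved under pics/ and viewed, at most 10 in all, crops included, and the job is handed in when it is done.

```bash
mkdir -p pics; cat > h.py <<'E'
import numpy as np,cv2
from bench import sense,snapshot,trace,place_of
def save(p,n): cv2.imwrite('pics/'+n,p["image"][:,:,::-1])
def look(cams=("scene","top"),qs=()):
    out={}
    for c in cams:
        p=snapshot(c); out[c]=p
        for q in qs:
            for r in place_of(p,q)[:2]: print(c,q,np.round(r["location"],1),round(r["conf"],2))
    return out
E
python3 - <<'E'
from h import *
s=sense();print(s)
o=look(qs=["cell","pin_left","pin_right","coil_left","coil_right","tip_left","tip_right","seat_left","seat_right","dropper_bottle","rubber_stopper","timer"])
for c in o: save(o[c],c+"0.png"); print(o[c]["R"],o[c]["t"],o[c]["intrinsics"])
E
```

```text
{'time': 0.0, 'joint_pos': array([ 7.18243290e+01,  7.51528728e+00,  8.53295766e+01, -2.03130741e-03,
        8.72634045e+01, -4.89265190e+00]), 'qd': array([-0.02277293, -0.14966444,  0.07784882,  0.03910151, -0.08934978,
       -0.08964636]), 'joint_efforts': array([-6.19781931e-04, -5.69379115e+01, -5.00569510e+01, -1.67152994e-04,
        1.39026638e-02, -2.40812699e-05]), 'tool_pos': array([137.67626835, 583.44390134, 247.23970754]), 'tcp_rot': array([-1.79891953e+02, -7.21270391e-03,  1.66717073e+02]), 'ft_force': array([-0.2182244 , -0.34879081, -0.21145197]), 'wrist_torque': array([-0.02544337, -0.02557863, -0.00851429]), 'grip_force': 0.0, 'finger_gap': 85.43128474249575}
scene cell [ 529.3 -103.9    0.8] 0.79
scene pin_left [545.5 -36.9  50.7] 0.65
scene pin_right [ 560.5 -161.6   48.9] 0.6
scene coil_left [487.7 -37.4  51.9] 0.7
scene coil_right [ 504.2 -156.1   51.1] 0.76
scene tip_left [563.5 -33.6  49.2] 0.7
scene tip_left [ 502.4 -156.9   49.9] 0.25
scene tip_right [ 571.3 -161.7   44.6] 0.67
scene tip_right [ 527.3 -167.4   48.1] 0.57
scene seat_left [513.9 -33.6  46.
[... 808 characters left out ...]
.7
top rubber_stopper [ 576.5 -355.4   -1.8] 0.55
top timer [758.7  13.3   2.1] 0.75
top timer [ 559.2 -160.5   47. ] 0.61
[[ 0.11703514 -0.99294315 -0.01914857]
 [-0.67072389 -0.06480729 -0.73887041]
 [ 0.73241535  0.09931721 -0.67357543]] [-108.99381461  452.08990433  654.31927465] [[524.3668054    0.         315.87839482]
 [  0.         524.3668054  237.9803524 ]
 [  0.           0.           1.        ]]
[[ 0.01777975 -0.99983635 -0.00333952]
 [-0.98741137 -0.01703356 -0.15725342]
 [ 0.15717081  0.00609341 -0.98755264]] [ -33.98598338  627.98070593 1168.38850495] [[504.68177218   0.         319.91760918]
 [  0.         504.68177218 234.92843963]
 [  0.           0.           1.        ]]
```

View pics/scene0.png

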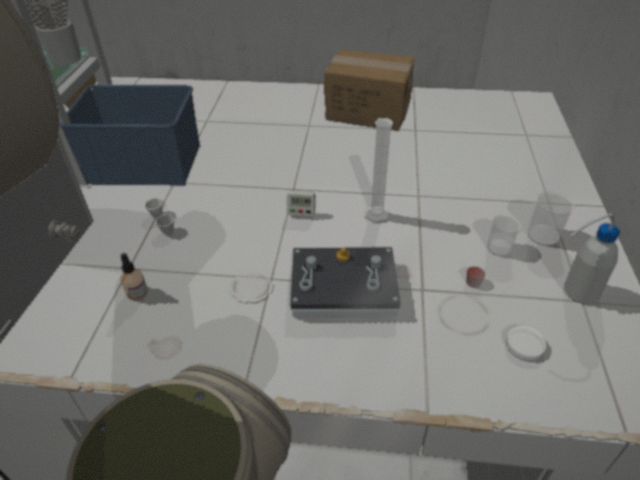

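View pics/top0.png

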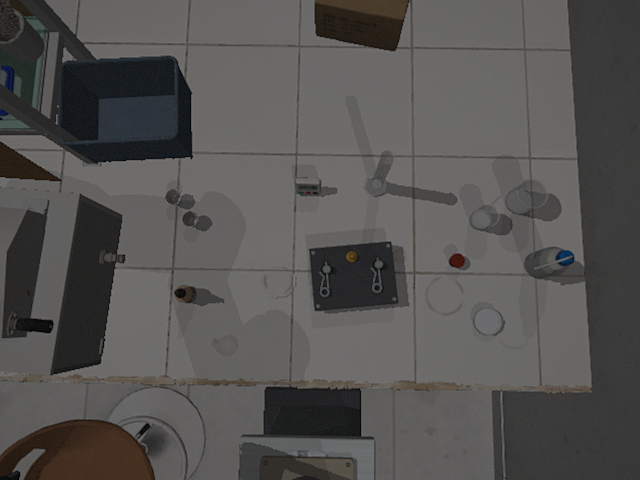

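The scene view shows the cell at about (345,277), with the left clip near (308,275) and the right near (375,275). In the top view the coils are at (324,291) and (378,289), and the pins at (327,268) and (377,260). Next I'll refine the cell pose and view a crop.

```bash
python3 - <<'E'
from h import *
from scipy.optimize import minimize
ms=[];acc={}
for k in range(3):
  for c in ("scene","top"):
    p=snapshot(c)
    for q in ("pin_left","pin_right","coil_left","coil_right","seat_left","seat_right"):
        for r in place_of(p,q):
            if (r["location"][1]>-100)==("left" in q) and r["conf"]>.3: acc.setdefault(q,[]).append(r["location"]);break
    if k==0:
        t=trace(p,"cell"); m=t[0]["pixels"]
        for q in ("clip_left","clip_right"): 
            for r in trace(p,q)[:2]: m=m|r["pixels"] if r["conf"]>.3 and r["pixels"].sum()<1500 else m
        ms.append((p,m.astype(np.uint8))); print(c,t[0]["conf"],m.sum())
        if c=="scene": cv2.imwrite("pics/crop.png",cv2.resize(p["image"][230:330,275:415,::-1],None,fx=5,fy=5,interpolation=cv2.INTER_CUBIC))
for q,v in acc.items(): print(q,len(v),np.round(np.mean(v,0),1),np.round(np.std(v,0),1))
box=np.array([[a,b,c] for a in(-75,75) for b in(-100,100) for c in(0,45)],float)
def cost(v):
    x,y,a=v;a=np.radians(a);R=np.array([[np.cos(a),-np.sin(a),0],[np.sin(a),np.cos(a),0],[0,0,1]])
    W=box@R.T+[x,y,0];s=0
    for p,m in ms:
        C=W@p["R"].T+p["t"];u=C@p["intrinsics"].T;u=u[:,:2]/u[:,2:]
        z=np.zeros(m.shape,np.uint8);h=cv2.convexHull(u.astype(np.float32))
        cv2.fillConvexPoly(z,np.round(h*16).astype(np.int32),255,cv2.LINE_AA,4)
        s+=np.abs(z/255.-m).sum()
    return s
r=minimize(cost,[530,-104,6.7],method="Nelder-Mead",options=dict(initial_simplex=[[530,-104,6.7],[536,-104,6.7],[530,-98,6.7],[530,-104,10]]))
print(r.x,r.fun)
x,y,a=r.x;a=np.radians(a)
for s in(62,-62): print(x+20*np.cos(a)-s*np.sin(a),y+20*np.sin(a)+s*np.cos(a))
E
```

```text
scene 0.66 7228
top 0.89 5164
pin_left 5 [547.3 -37.4  49.3] [2.3 1.4 0.5]
pin_right 6 [ 559.9 -162.8   48.9] [1.5 1.4 0.7]
coil_left 6 [488.4 -35.4  51. ] [1.4 0.9 1.9]
coil_right 6 [ 506.5 -158.9   50.5] [6.6 4.8 2.6]
seat_left 6 [515.5 -37.6  45.1] [1.  4.5 2.5]
seat_right 6 [ 527.3 -166.8   48.6] [2.1 1.8 2.4]
[ 533.79875035 -100.93618917    6.49225997] 1022.5725490196078
546.6602156193051 -37.07240669742181
560.6807706428656 -160.27721194799358
```

View pics/crop.png

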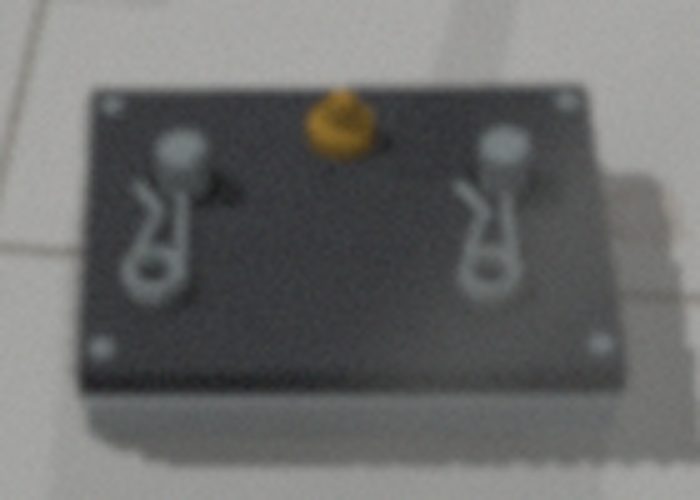

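The network estimates agree with the box fit: yaw is about 6.4°, the left pin is at (547,-37) and the right pin at (560,-161.5). The crop shows both coils behind their pins, at crop pixels (152,270) and (490,270). I'll shut the gripper, turn by +20° and move behind the left coil.

```bash
python3 -m handwheel '[[-1,0,0,0,0,0,-0.115],[-1,0,0,0,0,0,-0.115],[-1,0,0,0,0,0,-0.115],[-1,-1,-2.7,0.3,0,0,0],[-1,-1,-2.7,0.3,0,0,0],[-1,-1,-2.7,0.3,0,0,0],[-1,-1,-2.7,0.3,0,0,0],[-1,-1,-2.7,0.3,0,0,0],[-1,-1,-2.7,0.3,0,0,0],[-1,-1,-2.7,0.3,0,0,0],[-1,-1,-2.7,0.3,0,0,0],[-1,-1,-2.7,0.3,0,0,0]]' 40
python3 -m handwheel '[[-1,-1,-2.7,0.3,0,0,0],[-1,-1,-2.7,0.3,0,0,0],[-1,-1,-2.7,0.3,0,0,0],[-1,-1,-2.7,0.3,0,0,0],[-1,-1,-2.7,0.3,0,0,0],[-1,-1,-2.7,0.3,0,0,0],[-1,-1,-2.7,0.3,0,0,0],[-1,-1,-2.7,0.3,0,0,0],[-1,-1,-2.7,0.3,0,0,0],[-1,-1,-2.7,0.3,0,0,0],[-1,-1,-2.7,0.3,0,0,0],[-1,0,0,0,0,0,0]]'
cat > w.py <<'E'
# remaining shift (tool axes, cm) to a world target and yaw error
import sys;from h import *
from scipy.spatial.transform import Rotation as Ro
T=np.array([float(a) for a in sys.argv[1:4]])
import time
s=sense();R=Ro.from_euler('xyz',s["tcp_rot"],degrees=True)
G=Ro.from_euler('xyz',[180,0,186.3],degrees=True)
print("pos",s["tool_pos"].round(1),"rot",s["tcp_rot"].round(2),"f",s["ft_force"].round(1),"gap",round(s["finger_gap"],1))
print("cm",(R.inv().apply(T-s["tool_pos"])/10).round(2),"rotvec",(R.inv()*G).as_rotvec().round(3))
E
python3 w.py 453.4 -38.3 64
```

```text
time: 4.7
tool_pos: [255.1, 351.5, 221.3]
tcp_rot: [180.0, 0.0, -173.5]
ft_force: [0.7, -0.9, 0.2]
finger_gap: -0.1
grip_force: 0.0
time: 5.7
tool_pos: [398.9, 66.2, 188.0]
tcp_rot: [-179.9, 0.0, -173.7]
ft_force: [1.0, -0.3, 0.1]
finger_gap: 0.0
grip_force: 0.0
pos [398.9  66.2 188. ] rot [-1.7989e+02  3.0000e-02 -1.7371e+02] f [ 1.  -0.3  0.1] gap 0.0
cm [ -4.27 -10.97  12.42] rotvec [-0.002  0.    -0.   ]
```

```bash
python3 -m handwheel '[[-1,-1.05,-2.75,1.2,0,0,0],[-1,-1.05,-2.75,1.2,0,0,0],[-1,-1.05,-2.75,1.2,0,0,0],[-1,-1.05,-2.75,1.2,0,0,0],[-1,0,0,1.5,0,0,0],[-1,0,0,1.5,0,0,0],[-1,0,0,1.3,0,0,0],[-1,0,0,1,0,0,0],[-1,0,0,0.8,0,0,0],[-1,0,0,0,0,0,0]]'
python3 w.py 453.4 -38.3 64
python3 - <<'E'
from h import *
p=snapshot("scene")
cv2.imwrite("pics/crop1.png",cv2.resize(p["image"][220:330,275:415,::-1],None,fx=5,fy=5,interpolation=cv2.INTER_CUBIC))
E
```

```text
time: 6.53
tool_pos: [450.6, -34.1, 77.7]
tcp_rot: [180.0, -0.1, -173.5]
ft_force: [0.5, -0.3, -0.4]
finger_gap: -0.0
grip_force: 0.0
pos [450.6 -34.1  77.7] rot [ 1.7995e+02 -1.4000e-01 -1.7350e+02] f [ 0.5 -0.3 -0.4] gap -0.0
cm [-0.24 -0.45  1.37] rotvec [ 0.001 -0.002  0.004]
```

View pics/crop1.png

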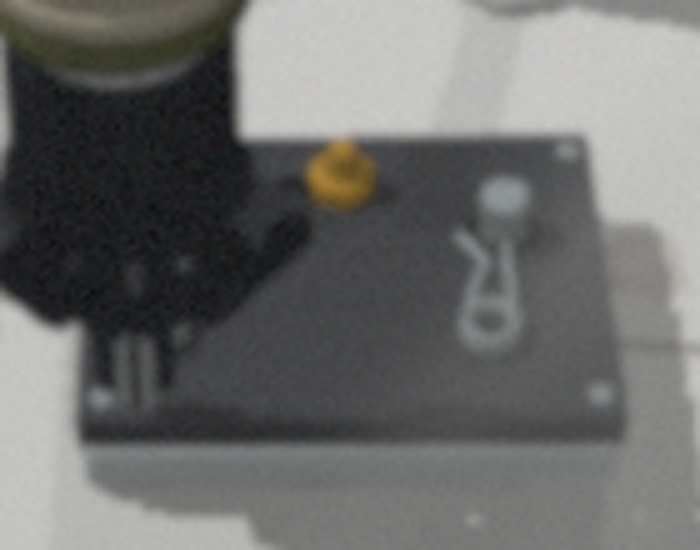

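The shut fingers hang just above the lid's front-left corner, tips at crop (138,405), clear of everything. I'll lower them, shift sideways and start pushing.

```bash
python3 -m handwheel '[[-1,0,-0.45,0.5,0,0,0],[-1,0,0,0.5,0,0,0],[-1,0,0,0.35,0,0,0],[-1,0,0,0,0,0,0],[-1,-0.5,0,0,0,0,0],[-1,-0.5,0,0,0,0,0],[-1,-0.5,0,0,0,0,0],[-1,-0.5,0,0,0,0,0],[-1,0,0,0,0,0,0]]'
python3 w.py 501.1 -32.9 64
```

```text
time: 7.33
tool_pos: [473.4, -36.7, 66.2]
tcp_rot: [-180.0, 0.1, -173.5]
ft_force: [-0.1, 0.2, -0.7]
finger_gap: 0.1
grip_force: 0.0
pos [473.4 -36.7  66.2] rot [-1.7998e+02  7.0000e-02 -1.7350e+02] f [-0.1  0.2 -0.7] gap 0.1
cm [-2.79  0.07  0.23] rotvec [-0.     0.001  0.003]
```

```bash
python3 -m handwheel '[[-1,-0.4,0.05,0.1,0,0,0],[-1,-0.4,0,0,0,0,0],[-1,-0.4,0,0,0,0,0],[-1,0,0,0,0,0,0]]'; python3 w.py 501.1 -32.9 64
python3 - <<'E'
from h import *
o=look(qs=["coil_left","seat_left"]);p=o["scene"]
cv2.imwrite("pics/crop2.png",cv2.resize(p["image"][220:330,275:415,::-1],None,fx=5,fy=5,interpolation=cv2.INTER_CUBIC))
E
```

```text
time: 7.67
tool_pos: [484.4, -34.8, 64.7]
tcp_rot: [180.0, -0.0, -173.5]
ft_force: [-0.4, 0.6, -0.1]
finger_gap: 0.0
grip_force: 0.2
pos [484.4 -34.8  64.7] rot [ 180.     -0.   -173.51] f [-0.4  0.6 -0.1] gap 0.0
cm [-1.68 -0.    0.07] rotvec [ 0.    -0.     0.003]
```

View pics/crop2.png

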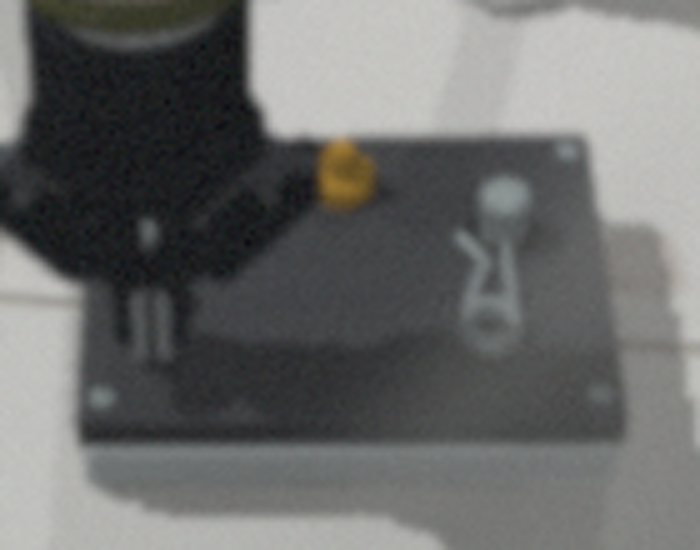

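The fingers (tips at crop (150,355)) now hide the left clip, so I'll go on in small steps and watch the force.

```bash
for i in 1; do python3 -m handwheel '[[-1,-0.2,0,0,0,0,0],[-1,-0.1,0,0,0,0,0],[-1,0,0,0,0,0,0]]'; done | egrep 'pos|force'
echo; python3 -m handwheel '[[-1,-0.2,0,0,0,0,0],[-1,0,0,0,0,0,0]]'| egrep 'pos|force'
echo; python3 -m handwheel '[[-1,-0.2,0,0,0,0,0],[-1,0,0,0,0,0,0]]'| egrep 'pos|force'
echo; python3 -m handwheel '[[-1,-0.2,0,0,0,0,0],[-1,0,0,0,0,0,0]]'| egrep 'pos|force'
```

```text
tool_pos: [486.8, -34.5, 64.7]
ft_force: [-2.6, 0.7, 1.3]
grip_force: 1.0

tool_pos: [489.3, -34.3, 64.9]
ft_force: [0.1, -0.4, -0.4]
grip_force: 0.1

tool_pos: [491.6, -34.1, 65.0]
ft_force: [0.7, 0.6, -1.4]
grip_force: 0.0

tool_pos: [493.5, -33.9, 65.0]
ft_force: [1.0, 0.2, -0.3]
grip_force: 0.0
```

```bash
for i in 1; do python3 -m handwheel '[[-1,-0.2,0,0,0,0,0],[-1,0,0,0,0,0,0]]'; done | egrep 'pos|force'
echo; python3 -m handwheel '[[-1,-0.2,0,0,0,0,0],[-1,0,0,0,0,0,0]]'| egrep 'pos|force'
echo; python3 -m handwheel '[[-1,-0.15,0,0,0,0,0],[-1,0,0,0,0,0,0]]'| egrep 'pos|force'
```

```text
tool_pos: [495.4, -33.7, 65.0]
ft_force: [-0.5, -0.2, 0.4]
grip_force: 0.0

tool_pos: [497.3, -33.4, 64.9]
ft_force: [-0.7, 0.3, 0.5]
grip_force: 0.0

tool_pos: [498.6, -33.2, 64.8]
ft_force: [-0.6, 0.7, -0.3]
grip_force: 0.0
```

```bash
python3 -m handwheel '[[-1,-0.15,0,0,0,0,0],[-1,0,0,0,0,0,0]]'| egrep 'pos|force'
python3 -m handwheel '[[-1,-0.1,0,0,0,0,0],[-1,0,0,0,0,0,0]]'| egrep 'pos|force'
python3 - <<'E'
from h import *
o=look(qs=["coil_left","seat_left","tip_left","pin_left"]);p=o["scene"]
cv2.imwrite("pics/crop3.png",cv2.resize(p["image"][220:330,275:415,::-1],None,fx=5,fy=5,interpolation=cv2.INTER_CUBIC))
E
```

```text
tool_pos: [500.1, -33.1, 64.9]
ft_force: [0.6, -0.9, -0.3]
grip_force: 0.0
tool_pos: [501.0, -33.0, 64.8]
ft_force: [-0.1, -0.0, 0.4]
grip_force: 0.1
scene coil_left [ 5.309e+02 -1.024e+02 -1.000e-01] 0.27
scene pin_left [546.4 -39.9  49.2] 0.95
top coil_left [ 518.2 -168.2   46.4] 0.43
top seat_left [ 520.9 -169.4   41.8] 0.69
```

View pics/crop3.png

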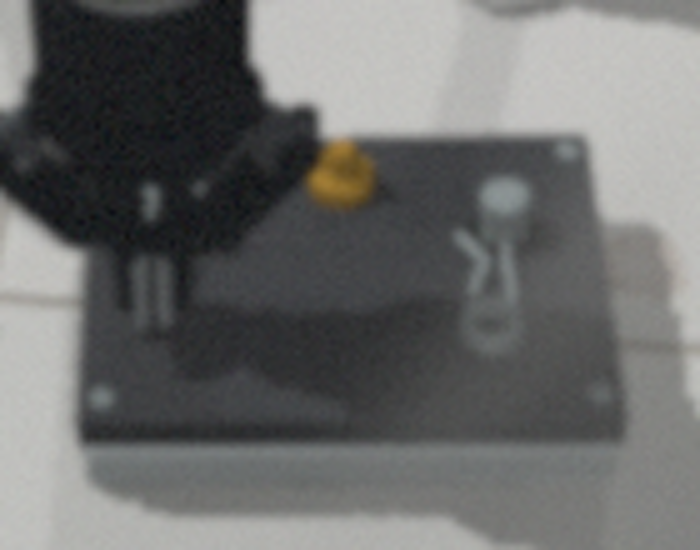

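The fingers are near the expected home position, tips at crop (150,330), and the clip is still hidden. I'll creep on to feel the clip.

```bash
python3 -m handwheel '[[-1,-0.1,0,0,0,0,0],[-1,0,0,0,0,0,0]]'| egrep 'pos|ft_force'
python3 -m handwheel '[[-1,-0.1,0,0,0,0,0],[-1,0,0,0,0,0,0]]'| egrep 'pos|ft_force'
python3 -m handwheel '[[-1,-0.05,0,0,0,0,0],[-1,0,0,0,0,0,0]]'| egrep 'pos|ft_force'
```

```text
tool_pos: [501.9, -32.9, 64.8]
ft_force: [0.2, -0.2, -0.2]
tool_pos: [502.6, -32.7, 64.7]
ft_force: [-2.5, -0.6, 0.8]
tool_pos: [502.8, -32.7, 64.6]
ft_force: [-4.5, 0.7, 2.6]
```

Contact at about 502.5, so the clip is at the end of its travel. I'll back off, lift, and look while crossing to the right side.

```bash
python3 -m handwheel '[[-1,0.3,0,0,0,0,0],[-1,1.5,0,0,0,0,0],[-1,1.5,0,-0.7,0,0,0],[-1,1.5,0,-1,0,0,0],[-1,0,-2.5,0,0,0,0],[-1,0,-2.5,0,0,0,0],[-1,0,-2.5,0,0,0,0],[-1,0,-2.5,0,0,0,0],[-1,0,-2.4,0.7,0,0,0],[-1,0,0,0.9,0,0,0],[-1,0,0,0,0,0,0]]'; python3 w.py 467.7 -162.5 64.5
python3 - <<'E'
from h import *
o=look(qs=["coil_left","seat_left","tip_left","pin_left"]);p=o["scene"]
cv2.imwrite("pics/crop4.png",cv2.resize(p["image"][220:330,275:415,::-1],None,fx=5,fy=5,interpolation=cv2.INTER_CUBIC))
E
```

```text
time: 11.47
tool_pos: [468.7, -161.9, 64.3]
tcp_rot: [179.9, -0.1, -173.6]
ft_force: [-0.0, 0.6, -0.9]
finger_gap: -0.2
grip_force: 0.0
pos [ 468.7 -161.9   64.3] rot [ 1.7995e+02 -8.0000e-02 -1.7365e+02] f [-0.   0.6 -0.9] gap -0.2
cm [ 0.11 -0.04 -0.02] rotvec [ 0.001 -0.001  0.001]
scene coil_left [520.1 -27.5  50.5] 0.64
scene seat_left [550.3 -37.7  45.2] 0.73
scene seat_left [548.9 -28.7  45. ] 0.65
scene tip_left [595.4 -29.6  48.8] 0.45
scene pin_left [545.1 -38.7  49.3] 0.85
top coil_left [524.8 -33.7  53.9] 0.7
top seat_left [549.5 -38.1  43.4] 0.68
top tip_left [596.6 -33.3  50.8] 0.71
top pin_left [552.1 -36.7  49.6] 0.8
```

View pics/crop4.png

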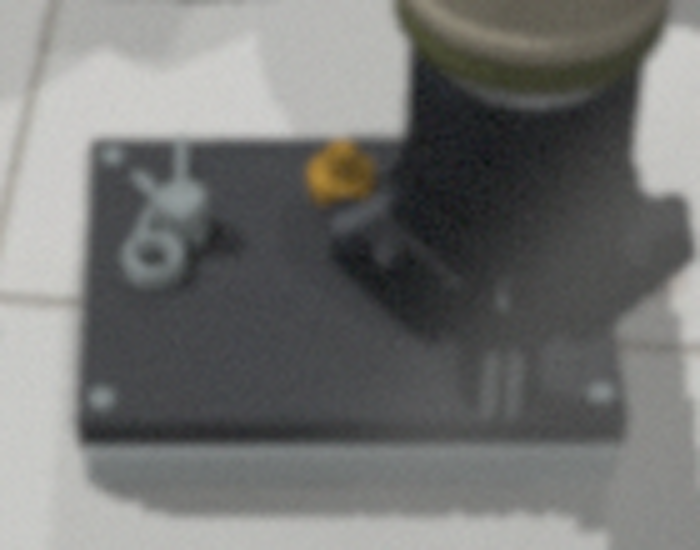

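The left clip is home: its coil sits against the pin at crop (155,258) and the leg sticks out behind at (182,150). The fingers are ready behind the right clip at (500,385). Push along the same line.

```bash
python3 -m handwheel '[[-1,-0.5,0,0,0,0,0],[-1,-0.5,0,0,0,0,0],[-1,-0.5,0,0,0,0,0],[-1,-0.5,0,0,0,0,0],[-1,-0.4,0,0,0,0,0],[-1,-0.2,0,0,0,0,0],[-1,0,0,0,0,0,0]]'| egrep 'pos|ft_force'
for_i=1; python3 -m handwheel '[[-1,-0.2,0,0,0,0,0],[-1,0,0,0,0,0,0]]'| egrep 'pos|ft_force'
python3 -m handwheel '[[-1,-0.2,0,0,0,0,0],[-1,0,0,0,0,0,0]]'| egrep 'pos|ft_force'
python3 -m handwheel '[[-1,-0.2,0,0,0,0,0],[-1,0,0,0,0,0,0]]'| egrep 'pos|ft_force'
python3 -m handwheel '[[-1,-0.2,0,0,0,0,0],[-1,0,0,0,0,0,0]]'| egrep 'pos|ft_force'
```

```text
tool_pos: [495.8, -158.3, 65.7]
ft_force: [-0.5, -0.1, -0.6]
tool_pos: [497.4, -158.1, 65.6]
ft_force: [-1.1, 0.7, 1.0]
tool_pos: [499.4, -157.9, 65.7]
ft_force: [-2.6, 0.5, -0.1]
tool_pos: [501.7, -157.7, 65.8]
ft_force: [0.0, 0.4, -0.2]
tool_pos: [504.0, -157.5, 66.0]
ft_force: [-0.1, 1.0, -0.6]
```

```bash
python3 -m handwheel '[[-1,-0.3,0,0.05,0,0,0],[-1,-0.3,0,0,0,0,0],[-1,-0.2,0,0,0,0,0],[-1,-0.1,0,0,0,0,0],[-1,0,0,0,0,0,0]]'| egrep 'pos|ft_force'
python3 -m handwheel '[[-1,-0.1,0,0,0,0,0],[-1,0,0,0,0,0,0]]'| egrep 'pos|ft_force'
python3 -m handwheel '[[-1,-0.1,0,0,0,0,0],[-1,0,0,0,0,0,0]]'| egrep 'pos|ft_force'
```

```text
tool_pos: [512.8, -156.5, 65.4]
ft_force: [0.1, -0.5, -0.1]
tool_pos: [513.5, -156.3, 65.3]
ft_force: [0.6, -0.3, 0.5]
tool_pos: [514.4, -156.2, 65.3]
ft_force: [0.2, 0.1, -0.4]
```

```bash
python3 -m handwheel '[[-1,-0.1,0,0,0,0,0],[-1,0,0,0,0,0,0]]'| egrep 'pos|ft_force'
python3 -m handwheel '[[-1,-0.07,0,0,0,0,0],[-1,0,0,0,0,0,0]]'| egrep 'pos|ft_force'
```

```text
tool_pos: [515.5, -156.1, 65.3]
ft_force: [-0.6, 0.1, -0.7]
tool_pos: [516.0, -156.0, 65.3]
ft_force: [-0.2, 0.1, 0.0]
```

```bash
python3 -m handwheel '[[-1,-0.07,0,0,0,0,0],[-1,0,0,0,0,0,0]]'| egrep 'pos|ft_force'
python3 -m handwheel '[[-1,-0.07,0,0,0,0,0],[-1,0,0,0,0,0,0]]'| egrep 'pos|ft_force'
```

```text
tool_pos: [516.3, -155.9, 65.1]
ft_force: [-3.1, 0.1, 2.6]
tool_pos: [516.6, -155.8, 65.0]
ft_force: [-5.5, -0.1, 2.8]
```

Contact felt, symmetric with the left side (offset 13.8 mm in x). I'll retreat well clear and look.

```bash
python3 -m handwheel '[[-1,0.3,0,0,0,0,0],[-1,1.5,0,0,0,0,0],[-1,2,0,-0.5,0,0,0],[-1,2,0,-2.5,0,0,0],[-1,2,0,-3,0,0,0],[-1,2,0,-3,0,0,0],[-1,1,0,-3,0,0,0],[-1,1,0,-3,0,0,0],[-1,0,0,0,0,0,0],[-1,0,0,0,0,0,0]]'
python3 - <<'E'
from h import *
o=look(qs=["coil_left","coil_right","seat_left","seat_right","pin_left","pin_right","tip_left","tip_right"])
a=o["scene"]["image"][220:320,275:415,::-1];b=o["top"]["image"][230:320,300:410,::-1]
f=lambda i:cv2.resize(i,(560,int(560*i.shape[0]/i.shape[1])),interpolation=cv2.INTER_CUBIC)
a=cv2.resize(a,(390,280),interpolation=cv2.INTER_CUBIC);b=cv2.resize(b,(390,280),interpolation=cv2.INTER_CUBIC)
cv2.imwrite("pics/fin.png",np.hstack([a,b]))
E
```

```text
time: 15.47
tool_pos: [401.4, -170.2, 218.1]
tcp_rot: [-179.8, 0.3, -173.5]
ft_force: [0.7, -1.1, -0.2]
finger_gap: -0.2
grip_force: 0.0
scene coil_left [524.2 -32.9  49.5] 0.7
scene coil_left [548.9 -29.6  44.8] 0.27
scene coil_right [ 538.7 -151.3   52.2] 0.46
scene coil_right [ 610.6 -156.6   45.6] 0.4
scene seat_left [ 563.7 -160.6   43.7] 0.73
scene seat_left [548.  -28.5  47.9] 0.65
scene pin_left [548.6 -38.7  50.6] 0.6
scene pin_left [598.4 -27.8  51.6] 0.45
scene pin_right [ 558.6 -160.7   47.6] 0.73
scene tip_left [598.8 -29.9  49.5] 0.46
scene tip_right [520.6 -33.2  51.9] 0.58
scene tip_right [ 605.8 -155.4   45.6] 0.49
top coil_left [ 575.2 -357.     1. ] 0.72
top coil_left [523.5 -31.   54.1] 0.48
top coil_right [ 540.5 -154.6   52.7] 0.46
top seat_left [547.3 -37.1  44. ] 0.5
top seat_left [ 558.3 -162.4   45.9] 0.28
top seat_right [ 561.9 -163.3   50.2] 0.67
top pin_left [549.4 -39.2  53.6] 0.82
top pin_left [ 574.  -354.7   -1.4] 0.44
top pin_right [ 561.2 -163.6   47.7] 0.75
top tip_left [596.2 -33.2  49.5] 0.67
top tip_right [ 608.9 -152.    46.3] 0.45
```

View pics/fin.png

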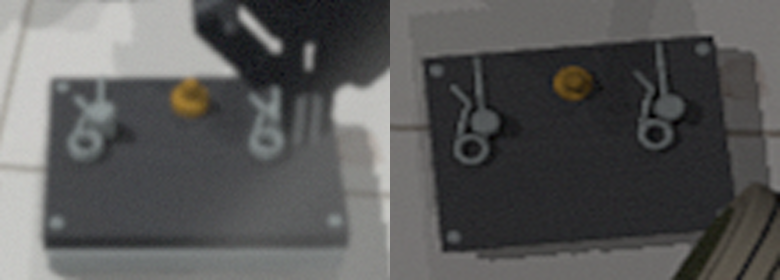

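Both clips are home. In the right panel the coils at (470,150) and (655,135) sit against the pins at (485,122) and (669,107), with the legs through, and the arm is clear.

```bash
python3 -c "
from bench import hand_in
print(hand_in())"
```

```text
the job is handed in; nothing more can be done
None
```

I pushed both clips on until they snapped over their pins. The last pictures show each fully home with the arm clear, and I handed the job in at about 16 s of the 42 s allowed; no verdict came back.

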